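# Feed an offcut under the spring hold-down flap of a cutting jig

### The job

Load the pine offcut into the spring hold-down jig: press the yellow pedal down with one fingertip to raise the blue flap and, while it stays pressed, push the offcut along the bed with the other fingertip, under the flap's pad, until its end rests against the stop. Then let go and move clear, so that the flap springs down and clamps the offcut. Only press and push: do not lift the wood, and leave the other things where they are.

Things in the scene. Friction and masses are not known exactly. Their poses are not given: they have to be found in the camera images.
- jig: Spring hold-down jig, fixed to the board: plywood base 278x156 mm, 18 mm thick. Origin: at board height (z 0) on the centre line of the feed lane. Its x = feed direction, away from the robot to the stop; y = left (pedal side); z up. Bed = top of the base: z 0.018, jig x -0.138 to 0.139. The flap's axle runs along x at y 0.045, z 0.044.
- stop_face (a point): Point on the face of the dark wooden end stop (75 mm wide, 30 mm tall) that the offcut must meet: jig x 0.125, y 0, z 0.0275.
- bed_mouth (a point): Mouth of the feed lane on the bed: jig x 0.012, y 0, z 0.018. From here flared ends, then (x 0.035 to 0.125) two fences 10 mm tall with inner faces at y +-0.026. Two grey bearing blocks of the axle, 12x22 mm, top 55 mm above the board, stand at jig x -0.130 and 0.117, y 0.045, so between pedal and lane.
- flap (a joint): Angle (rad) of the blue steel flap, its rubber pad and the yellow pedal, which turn together about the axle. 0 = spring-shut, pad 4 mm above the bed, so that the wood cannot pass; 0.55 = fully open. Pressing the pedal down raises the flap; let go, it springs shut. Above 0.27 the pad clears the wood; resting on the wood it reads about 0.27. The pedal is level at 0.50.
- pedal_top (a point): Centre of the top face of the yellow pedal plate (158 mm along the feed, jig x -0.135 to 0.023; 36 mm wide). Shut: jig y 0.083, z 0.044 (plate slopes: inner edge z 0.035, outer 0.052). Pressed level (flap 0.50): jig y 0.078, z 0.026, plate spanning y 0.060 to 0.096; that height is 8 mm above the bed, 11 mm below the wood's top. Full opening takes about 5 N.
- offcut_a: The workpiece: pine offcut 115 mm long, 45 mm wide, 19 mm high, about 50 g, lying on the jig's bed in line with the lane, in front of the flap. Origin: centre of its underside; its y axis is its length and points to the stop.
- wood_front (a point): Middle of the offcut's end face towards the stop (half-way up)
- wood_back (a point): Middle of the offcut's end face towards the robot (half-way up): the face to push
- bit_box: Bystander, leave alone: dark blue drill-bit case, 55x100x27 mm; origin at the centre of its underside
- spool: Bystander, leave alone: yellow-flanged wire spool standing upright, 48 mm across, 40 mm high; origin at the centre of its underside
- salve_jar: Bystander, leave alone: small brown jar with white lid, 47 mm across, 44 mm high; origin at the centre of its underside
- screwdriver_yellow: Bystander, leave alone: yellow-handled screwdriver, 215 mm long; origin at the centre of its underside
- offcut_b: Bystander, leave alone: shorter pine offcut, 38x75x22 mm, lying farther right near the saw: not the workpiece; origin at the centre of its underside
- yellow_ring: Bystander, leave alone: yellow cap, 72 mm across, 20 mm high; origin at the centre of its underside
- pad (a point): Black rubber pad under the flap: a round bar of radius 8 mm, 36 mm long along the feed direction; this point is the middle of its underside, jig x 0.086, y -0.010 when shut. It spans jig x 0.068 to 0.104; the blue flap plate above it spans x 0.063 to 0.109, y -0.027 to 0.043.

How it is judged:
By the outcome, as a careful person would: the job done as asked, in the order asked, and still so for the second after the job is handed in, with the robot touching nothing.
It also fails if it takes over 48 s, if anything falls off the work surface, if the arm or the gripper's body presses on something with over 40 N, if the wrist force passes 120 N, or if a joint passes its speed limit or range.

### The arm

A 7-joint arm with a two-finger parallel gripper is mounted at the origin on a cart in front of the work surface, level with it; the furniture and walls round the work are solid. World frame = base frame: x ahead of the robot, y to its left, z up, the work surface at z = 0. Lengths are in m, angles in rad, forces in N, time in s.
With the tool pointing down it reaches from about 0.4 to 0.85 m from the base axis. Payload 10.4 kg.
Tool frame: the origin (TCP) lies midway between the tips of the shut fingers; the grasp point (between the pads) lies 19 mm behind it; z points along the fingers, y is the direction in which the jaws open and shut (so a half turn about z gives the same grasp; the last joint's range is limited). The gripper opens to 85 mm and grips with 20 to 120 N. Pads are 22 mm wide; open, the fingers measure 114 mm over their backs; the gripper's body (76 mm by 85 mm) begins 54 mm behind the grasp point. The pads swing forward as they close: fully open they stand 13 mm farther back than shut.
Start: joints at [-1.134, 0.332, -0.065, 1.46, 0.022, 1.35, -0.088], TCP at [0.277, 0.56, 0.231] pointing down, gripper open.
Joint ranges: [-2.6, 2.6], [-0.5, 2.12], [-1.47, 1.34], [0.16, 2.42], [-1.27, 4.41], [0.06, 2.06], [-2.6, 2.6]. Speed limits (rad/s): [2.22, 2.22, 2.79, 2.79, 3.14, 3.14, 3.14].

### API

Orientations are given as a unit quaternion [x, y, z, w].
In Python, from workcell import get_obs, camera, calibration, hand_in gives the robot as it stands.
- The arm moves only by the shell command python3 -m handwheel 'ROWS' [FORCE]. ROWS is JSON, a list of rows, each an object with "jaw": the finger opening in mm, from 0 to 85.4; "delta_pos": the shift along the tool's x, y, z scaled (see below), a list of three; "turn": the turn about the tool's z scaled (see below). In form: [{"jaw": jaw, "delta_pos": [tx, ty, tz], "turn": turn}, ...]. A call has 1 to 10 rows; each row is the pose to reach, as a shift and turn from the pose commanded when the call began, along the tool's axes at that moment, turning the shorter way round; what a row does not reach only later rows make up. The controller multiplies each number of a shift by 1 m and each number of a turn by pi rad. A row lasts 1/12 s, in which the tool goes at most 41.7 mm and 7.16 degrees, less where a joint would pass 70% of its speed; a pose out of reach is approached as far as the arm can. A call with a number of a shift or a turn outside -1 to 1 is refused whole. A call with a gripper value outside its range is refused whole. The fingers move at their own pace and stop on an object; FORCE is the grip in N (left out, the last holds). Time passes only in rows, so rows that repeat a pose let the fingers close. It gives the time, the measured TCP pose, the force and the opening at its end, in the units of the state.
- get_obs(): the state, without advancing time (a new reading comes with each control period).
- camera(name): name is "scene" or "side" or "wrist"; returns the picture (400x640x3 uint8, red, green, blue); there is no depth.
- calibration(name): a dict with "mtx" (3x3 intrinsics, pixels), "rvec" (rotation vector, rad) and "tvec" (3), from world to camera coordinates, as OpenCV has them. Camera axes: x right, y down, z forward; pixel columns grow to the right and rows downward; lengths in m; the calibration is good to about 2 mm. The wrist camera is an equidistant fisheye: a pixel r from the principal point sees the ray r / f radians off the axis. A picture is of the moment at which its call begins: read the wrist's pose just before it. calibration takes no time and is no camera call; for the wrist camera it gives the pose at the moment of the call.
- hand_in(): hands the job in, once; it reports no verdict.
The state is a dict: "clock": time; "joint_pos": joint angles; "joint_velocities": joint speeds; "tau": joint torques, N m; "position": TCP position; "ee_rot": TCP orientation; "ft_force": force on the tool from outside, world axes, zero at the start; "torque": the same for the moment, N m; "grip_width": opening from 0.0 (shut) to 1.0 (fully open).
Only numpy, scipy, OpenCV 4.12 (cv2) and the standard library are available. Lean on these libraries where they do the work, as an engineer would, in place of code of your own. Each camera call takes 0.05 s, during which the arm holds its last target.

## Working session

There is one attempt and no reset: what is moved stays moved. The work goes in short steps, Python scripts to look and compute and a shell command to move; the robot and the scene stay as the last step left them, time stands still between calls to the robot, and variables do not carry over. Pictures are saved under pics/ and viewed, and the job is handed in when it is done.

```bash
ls; mkdir -p pics
python3 - <<'E'
from workcell import *
import cv2
o=get_obs();print({k:(o[k]) for k in ['clock','position','ee_rot','ft_force','grip_width','joint_pos']})
for n in ['scene','side']:
    cv2.imwrite(f'pics/{n}0.png',camera(n)[:,:,::-1]); print(n,calibration(n))
E
```

```text
pics
{'clock': 0.0, 'position': array([0.2771983 , 0.55973483, 0.23049233]), 'ee_rot': array([ 2.27876336e-01,  9.73689808e-01, -7.17604519e-04, -1.32039050e-04]), 'ft_force': array([-0.71333472, -0.10127998, -0.71271368]), 'grip_width': 1.0007980400097398, 'joint_pos': array([-1.13361114,  0.33288456, -0.06466188,  1.46097394,  0.02158891,
        1.34988823, -0.08849029])}
scene {'mtx': array([[389.69814087,   0.        , 316.23353707],
       [  0.        , 389.69814087, 201.25132006],
       [  0.        ,   0.        ,   1.        ]]), 'rvec': array([ 2.23470903, -0.80645272,  0.36542287]), 'tvec': array([-0.51524512,  0.23977807,  1.06071436])}
side {'mtx': array([[370.47696003,   0.        , 317.25528467],
       [  0.        , 370.47696003, 197.93111019],
       [  0.        ,   0.        ,   1.        ]]), 'rvec': array([ 2.21062069, -0.25593424,  0.12470859]), 'tvec': array([-0.60425687,  0.07863206,  1.03705183])}
```

View pics/scene0.png

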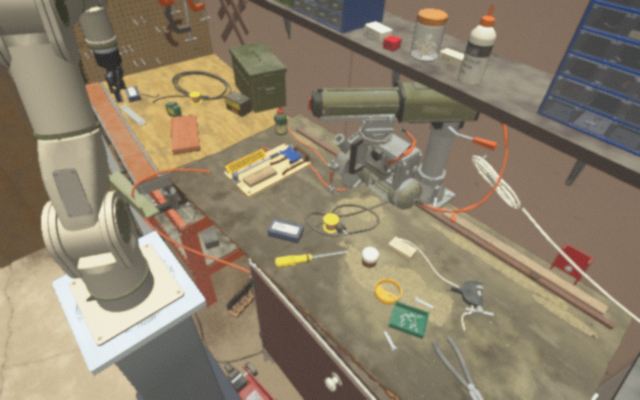

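View pics/side0.png

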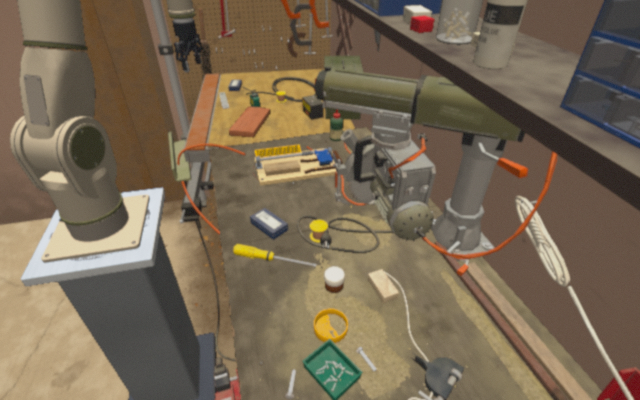

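The jig (pale base, yellow pedal, blue flap) is around pixel (265,168) in scene and (295,163) in side. I'll enlarge both.

```bash
cat > h.py <<'E'
import numpy as np,cv2
from workcell import *
def ray(n,uv):
    c=calibration(n);R=cv2.Rodrigues(c['rvec'])[0];K=c['mtx'];C=-R.T@c['tvec']
    uv=np.array(uv,float)
    if n=='wrist':
        d=(uv-K[:2,2])/K[0,0];r=np.hypot(*d);v=np.array([*(d/max(r,1e-9)*np.sin(r)),np.cos(r)])
    else: v=np.array([*((uv-K[:2,2])/K[0,0]),1]);
    v=R.T@v;return C,v/np.linalg.norm(v)
def onz(n,uv,z):
    C,v=ray(n,uv);return C+v*(z-C[2])/v[2]
def proj(n,P):
    c=calibration(n);R=cv2.Rodrigues(c['rvec'])[0];K=c['mtx']
    p=(R@np.atleast_2d(P).T).T+c['tvec']
    if n=='wrist':
        rr=np.hypot(p[:,0],p[:,1]);th=np.arctan2(rr,p[:,2]);return p[:,:2]/rr[:,None]*th[:,None]*K[0,0]+K[:2,2]
    return p[:,:2]/p[:,2:]*K[0,0]+K[:2,2]
E
python3 - <<'E'
from h import *
for n,(u,v) in [('scene',(215,135)),('side',(245,135))]:
    im=cv2.imread(f'pics/{n}0.png')[v:v+65,u:u+105]
    cv2.imwrite(f'pics/{n}0z.png',cv2.resize(im,None,fx=7,fy=7,interpolation=cv2.INTER_CUBIC))
im=camera('wrist');cv2.imwrite('pics/w0.png',im[:,:,::-1])
print(calibration('wrist'))
E
```

```text
{'mtx': array([[309.70691629,   0.        , 316.9223564 ],
       [  0.        , 309.70691629, 200.83428559],
       [  0.        ,   0.        ,   1.        ]]), 'rvec': array([-2.43752529, -1.51409858, -0.23386354]), 'tvec': array([-0.62362127, -0.04013756,  0.37955618])}
```

View pics/scene0z.png

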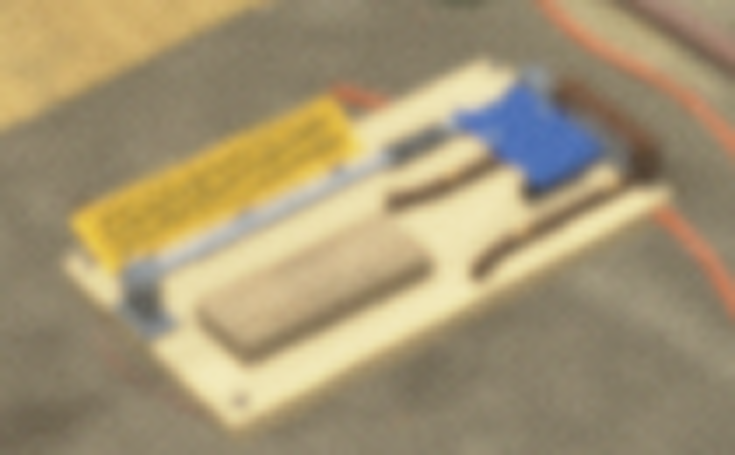

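View pics/side0z.png

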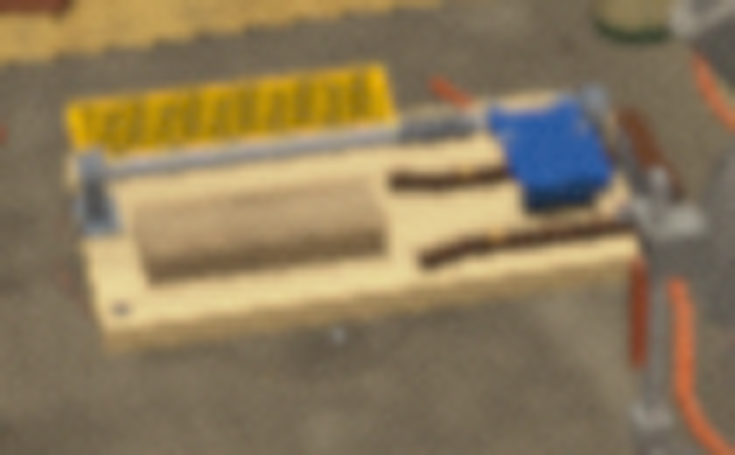

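View pics/w0.png

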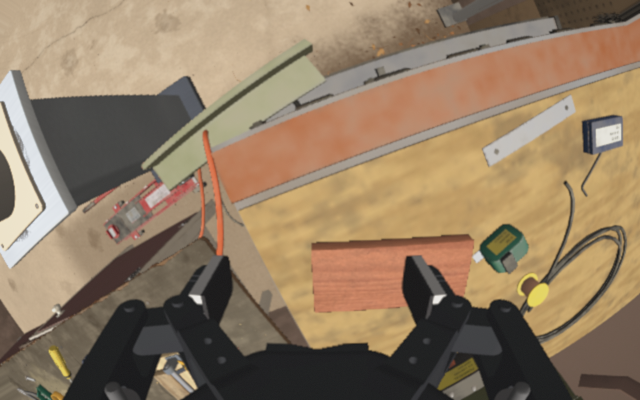

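Run:
```python
from h import *
S=lambda p:(215+p[0]/7-.43,135+p[1]/7-.43)
D=lambda p:(245+p[0]/7-.43,135+p[1]/7-.43)
for nm,n,f,p,z in [('A-x-y','scene',S,(237,417),.018),('B-x+y','scene',S,(65,262),.018),('C+x-y','scene',S,(668,190),.018),('D+x+y','scene',S,(485,62),.018),
 ('A','side',D,(107,335),.018),('C','side',D,(640,255),.018),
 ('wood nl top','scene',S,(200,312),.037),('wood nr top','scene',S,(247,352),.037),('wood fr top','scene',S,(432,265),.037),('wood fl top','scene',S,(375,222),.037),
 ('w nl','side',D,(135,205),.037),('w nr','side',D,(148,265),.037),('w fr bottomcorner','side',D,(385,250),.018),
 ('ped nl out','scene',S,(72,222),.052),('ped far out','scene',S,(333,95),.052),('ped nl out','side',D,(68,103),.052),('ped far out','side',D,(385,66),.052),
 ('fence end R','scene',S,(480,270),.028),('fence R','side',D,(425,258),.028)]:
    print(nm,n,np.round(onz(n,f(p),z),4))
print([np.round(proj('wrist',[[.6,.3,.02]]),0)])
```

```text
A-x-y scene [0.454  0.0936 0.018 ]
B-x+y scene [0.4493 0.2454 0.018 ]
C+x-y scene [0.7266 0.0981 0.018 ]
D+x+y scene [0.7193 0.2497 0.018 ]
A side [0.4537 0.0851 0.018 ]
C side [0.7061 0.0933 0.018 ]
wood nl top scene [0.4716 0.1499 0.037 ]
wood nr top scene [0.4733 0.1109 0.037 ]
wood fr top scene [0.581  0.1076 0.037 ]
wood fl top scene [0.5783 0.1532 0.037 ]
w nl side [0.477  0.1618 0.037 ]
w nr side [0.4768 0.1091 0.037 ]
w fr bottomcorner side [0.5896 0.1253 0.018 ]
ped nl out scene [0.451  0.2319 0.052 ]
ped far out scene [0.6121 0.2378 0.052 ]
ped nl out side [0.4544 0.239  0.052 ]
ped far out side [0.6129 0.2395 0.052 ]
fence end R scene [0.6034 0.0982 0.028 ]
fence R side [0.6038 0.0992 0.028 ]
[array([[268., 394.]])]
```

Run:
```python
from h import *
def tri(a,b):
    C1,v1=ray('scene',a);C2,v2=ray('side',b)
    A=np.stack([v1,-v2],1);t=np.linalg.lstsq(A,C2-C1,rcond=None)[0]
    p,q=C1+t[0]*v1,C2+t[1]*v2;return np.round((p+q)/2,3),round(np.linalg.norm(p-q),4)
print('barrel end',tri((314,103),(321,83)))
print('motor lever',tri((408,192),(412,222)))
print('grey body left',tri((345,160),(352,155)))
print('A',tri((248.6,195.2),(259.9,182.5)), 'fenceR',tri((215+480/7-.4,135+270/7-.4),(245+425/7-.4,135+258/7-.4)))
for n,f in (('scene','scene0'),('side','side0')):
    im=cv2.imread(f'pics/{f}.png'); c=im[60:240,230:460]; cv2.imwrite(f'pics/{n}d.png',cv2.resize(c,None,fx=3.2,fy=3.2))
o=get_obs();R=cv2.Rodrigues(np.zeros(3))[0]
from scipy.spatial.transform import Rotation as Ro
R=Ro.from_quat(o['ee_rot']).as_matrix();print(R.round(3))
print('shift to (.47,.17,.2):',R.T@(np.array([.455,.16,.23])-o['position']))
```

```text
barrel end (array([ 0.619, -0.046,  0.369]), np.float64(0.0038))
motor lever (array([ 0.781, -0.302,  0.119]), np.float64(0.0068))
grey body left (array([ 0.676, -0.129,  0.203]), np.float64(0.0182))
A (array([0.454, 0.094, 0.012]), np.float64(0.0008)) fenceR (array([0.604, 0.098, 0.028]), np.float64(0.0006))
[[-0.896  0.444 -0.   ]
 [ 0.444  0.896 -0.001]
 [-0.    -0.001 -1.   ]]
shift to (.47,.17,.2): [-0.33671706 -0.27941665  0.00103174]
```

View pics/sided.png

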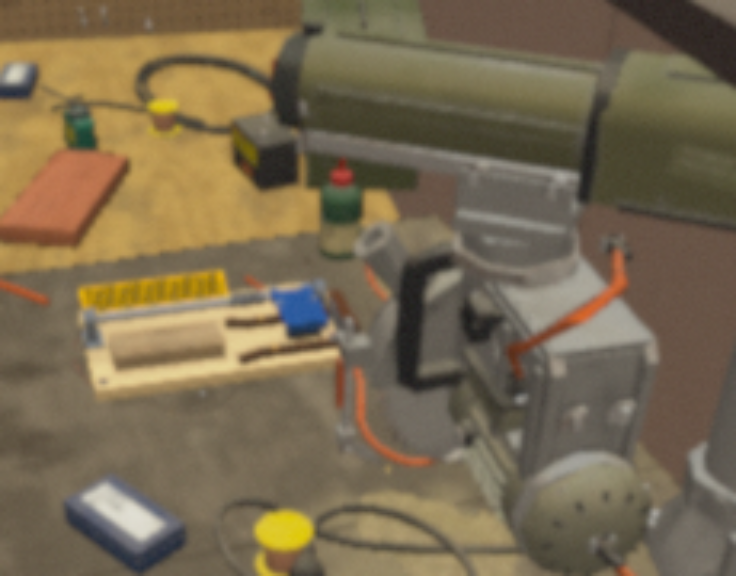

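```bash
python3 -m handwheel '[{"jaw":64,"delta_pos":[-0.02,-0.016,0],"turn":-0.01},{"jaw":64,"delta_pos":[-0.05,-0.04,0],"turn":-0.03},{"jaw":64,"delta_pos":[-0.08,-0.065,0],"turn":-0.05},{"jaw":64,"delta_pos":[-0.11,-0.09,0],"turn":-0.07},{"jaw":64,"delta_pos":[-0.14,-0.115,0],"turn":-0.09},{"jaw":64,"delta_pos":[-0.17,-0.14,0],"turn":-0.11},{"jaw":64,"delta_pos":[-0.2,-0.165,0],"turn":-0.13},{"jaw":64,"delta_pos":[-0.23,-0.19,0],"turn":-0.15},{"jaw":64,"delta_pos":[-0.25,-0.207,0],"turn":-0.153},{"jaw":64,"delta_pos":[-0.26,-0.216,0],"turn":-0.153}]'
python3 - <<'E'
from h import *
from scipy.spatial.transform import Rotation as Ro
o=get_obs();R=Ro.from_quat(o['ee_rot']).as_matrix();print(R.round(3),o['position'],o['grip_width'])
print('shift',R.T@(np.array([.455,.168,.2])-o['position']))
im=camera('wrist');cv2.imwrite('pics/w1.png',im[:,:,::-1])
cv2.imwrite('pics/s1.png',camera('side')[:,:,::-1])
E
```

```text
clock: 0.98
position: [0.4161, 0.2471, 0.2314]
ee_rot: [-0.008, 1.0, -0.0, 0.0]
ft_force: [0.2, 0.3, 0.5]
grip_width: 0.747
[[-1.    -0.017  0.   ]
 [-0.017  1.    -0.   ]
 [-0.    -0.    -1.   ]] [0.41607662 0.24711328 0.23135481] 0.7466574197184516
shift [-0.03756354 -0.07974715  0.03140761]
```

View pics/w1.png

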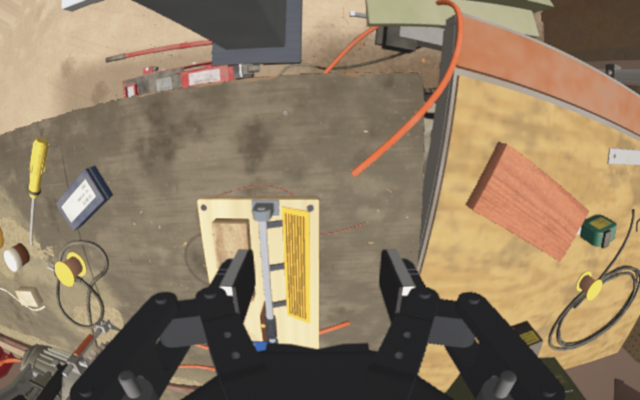

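View pics/s1.png

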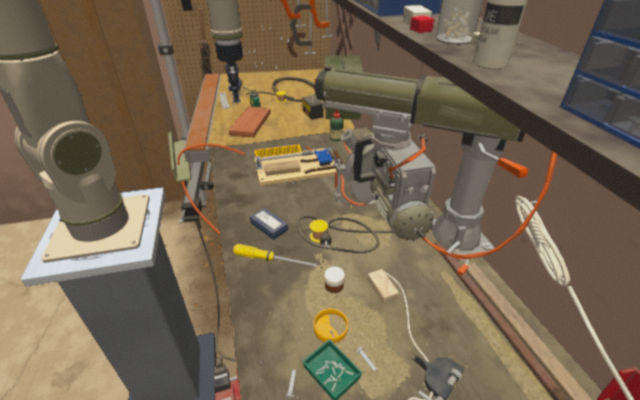

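Run:
```python
from h import *
im=cv2.imread('pics/w1.png')[185:355,180:340]
cv2.imwrite('pics/w1z.png',cv2.resize(im,None,fx=3.5,fy=3.5,interpolation=cv2.INTER_CUBIC))
```

```text
(no output)
```

View pics/w1z.png

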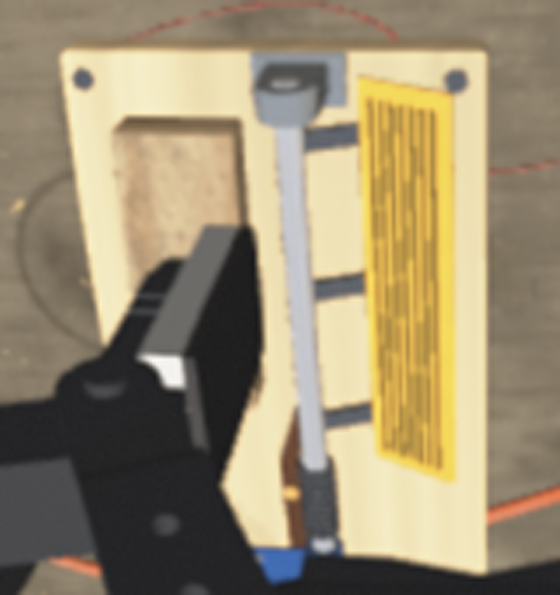

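Run:
```python
from h import *
c=calibration('wrist');R=cv2.Rodrigues(c['rvec'])[0];print('cam',-R.T@c['tvec'])
Z=lambda p:(180+p[0]/3.5-.36,185+p[1]/3.5-.36)
for nm,p,z in [('A',(62,52),.018),('B',(487,50),.018),('edge far',(487,572),.018),('wood nl bot',(113,128),.018),('nR bot',(240,118),.018),('nL top',(128,132),.037),('nR top',(237,133),.037),('nL bot2',(128,118),.018),
 ('nl left side top',(120,170),.037),('R top 2',(240,220),.037),('pedal in near',(360,77),.035),('pedal out near',(452,97),.052),('pedal out far',(455,480),.052),('pedal in far',(378,458),.035),('axle near',(288,125),.044),('axle far',(316,465),.044)]:
    print(nm,onz('wrist',Z(p),z).round(4))
```

```text
cam [0.33788726 0.24628334 0.37362697]
A [0.452  0.0965 0.018 ]
B [0.4488 0.2502 0.018 ]
edge far [0.6925 0.2549 0.018 ]
wood nl bot [0.481  0.1137 0.018 ]
nR bot [0.4757 0.1625 0.018 ]
nL top [0.4747 0.1262 0.037 ]
nR top [0.4738 0.1656 0.037 ]
nL bot2 [0.4769 0.12   0.018 ]
nl left side top [0.4892 0.1217 0.037 ]
R top 2 [0.5069 0.1644 0.037 ]
pedal in near [0.4536 0.2081 0.035 ]
pedal out near [0.4539 0.2391 0.052 ]
pedal out far [0.6085 0.241  0.052 ]
pedal in far [0.6124 0.2103 0.035 ]
axle near [0.4677 0.1848 0.044 ]
axle far [0.61  0.187 0.044]
```

```bash
python3 -m handwheel '[{"jaw":64,"delta_pos":[-0.01,-0.02,0.01],"turn":0},{"jaw":64,"delta_pos":[-0.02,-0.045,0.035],"turn":0},{"jaw":64,"delta_pos":[-0.035,-0.062,0.065],"turn":0},{"jaw":64,"delta_pos":[-0.04,-0.067,0.095],"turn":0},{"jaw":64,"delta_pos":[-0.04,-0.068,0.12],"turn":0},{"jaw":64,"delta_pos":[-0.04,-0.068,0.138],"turn":0},{"jaw":64,"delta_pos":[-0.04,-0.068,0.145],"turn":0},{"jaw":64,"delta_pos":[-0.04,-0.068,0.145],"turn":0},{"jaw":64,"delta_pos":[-0.04,-0.068,0.145],"turn":0}]'
python3 - <<'E'
from h import *
im=camera('wrist');cv2.imwrite('pics/w2.png',im[:,:,::-1])
s=camera('side')[100:210,220:360,::-1];cv2.imwrite('pics/s2.png',cv2.resize(s,None,fx=5,fy=5,interpolation=cv2.INTER_CUBIC))
s=camera('scene')[100:210,180:320,::-1];cv2.imwrite('pics/c2.png',cv2.resize(s,None,fx=5,fy=5,interpolation=cv2.INTER_CUBIC))
E
```

```text
clock: 1.83
position: [0.456, 0.1849, 0.0869]
ee_rot: [-0.011, 1.0, 0.0, 0.0]
ft_force: [0.3, 0.1, 0.2]
grip_width: 0.755
```

View pics/w2.png

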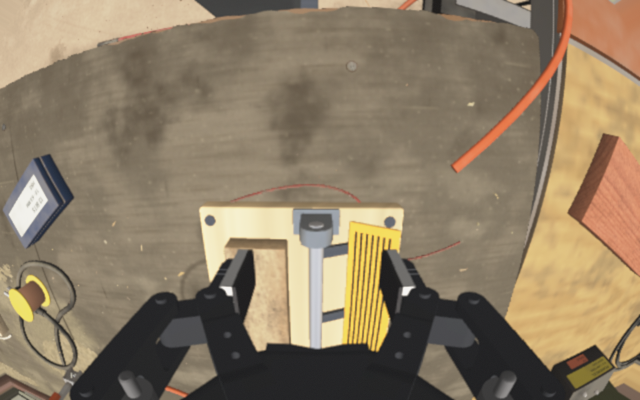

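View pics/s2.png

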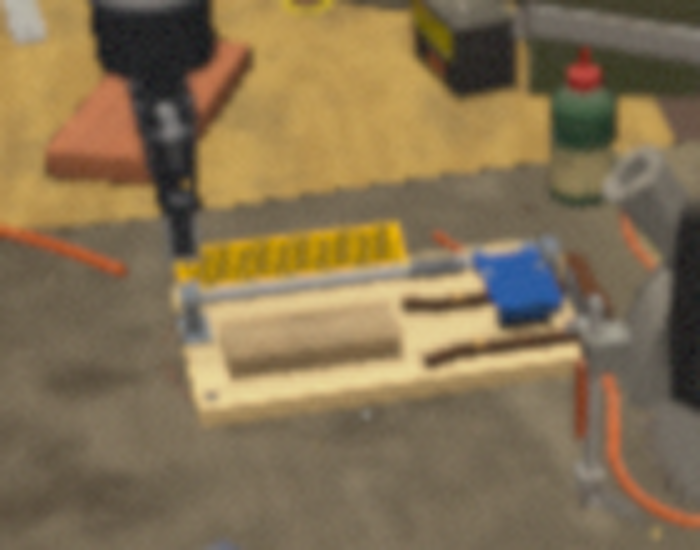

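View pics/c2.png

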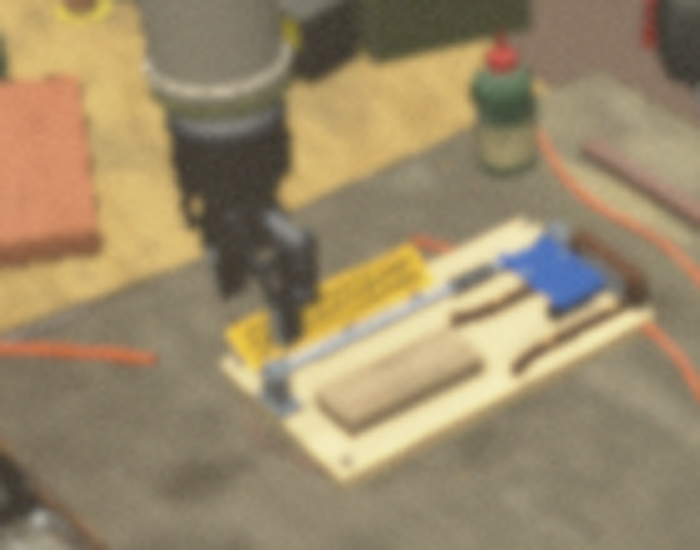

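Run:
```python
from h import *
o=get_obs();print(o['position'],o['ee_rot'],o['grip_width'])
C1,v1=ray('scene',(237.3,168.2));C2,v2=ray('side',(256.8,152.2))
t=np.linalg.lstsq(np.stack([v1,-v2],1),C2-C1,rcond=None)[0];print(C1+t[0]*v1,C2+t[1]*v2)
im=cv2.imread('pics/w2.png')[190:370,180:430]
cv2.imwrite('pics/w2z.png',cv2.resize(im,None,fx=3.2,fy=3.2,interpolation=cv2.INTER_CUBIC))
```

```text
[0.45661756 0.18482232 0.08766192] [-1.06936465e-02  9.99942126e-01  6.52479898e-04  9.81852962e-04] 0.7501971459892869
[0.45874307 0.1548968  0.08897745] [0.45810691 0.15441814 0.08809616]
```

View pics/w2z.png

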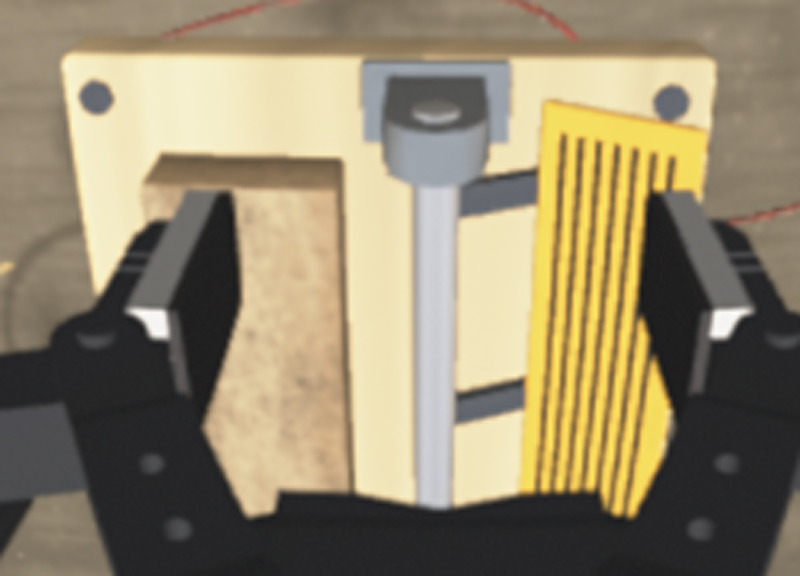

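Run:
```python
from h import *
Z=lambda p:(180+p[0]/3.2-.34,190+p[1]/3.2-.34)
for nm,p,z in [('A',(62,58),.018),('B',(716,60),.018),('wnL bot',(160,156),.018),('wnR bot',(342,158),.018),('wnL top',(145,187),.037),('wnR top',(342,188),.037),('wR far',(354,490),.037),('pin',(543,100),.035),('pout',(707,132),.052),('axle',(435,190),.052),('axle2',(434,500),.052),('block top near L',(388,77),.055),('block top near R',(487,77),.055)]:
    print(nm,onz('wrist',Z(p),z).round(4))
```

```text
A [0.454  0.0942 0.018 ]
B [0.4511 0.2482 0.018 ]
wnL bot [0.4785 0.117  0.018 ]
wnR bot [0.4773 0.1615 0.018 ]
wnL top [0.4774 0.1186 0.037 ]
wnR top [0.4757 0.1632 0.037 ]
wR far [0.566 0.164 0.037]
pin [0.4549 0.2059 0.035 ]
pout [0.4548 0.2375 0.052 ]
axle [0.4681 0.1833 0.052 ]
axle2 [0.5541 0.1848 0.052 ]
block top near L [0.4431 0.174  0.055 ]
block top near R [0.4427 0.1926 0.055 ]
```

```bash
python3 -m handwheel '[{"jaw":64,"delta_pos":[0,-0.0065,0.01],"turn":0},{"jaw":64,"delta_pos":[0,-0.0065,0.025],"turn":0},{"jaw":64,"delta_pos":[0,-0.0065,0.035],"turn":0},{"jaw":64,"delta_pos":[0,-0.0065,0.042],"turn":0},{"jaw":64,"delta_pos":[0,-0.0065,0.047],"turn":0},{"jaw":64,"delta_pos":[0,-0.0065,0.05],"turn":0},{"jaw":64,"delta_pos":[0,-0.0065,0.05],"turn":0},{"jaw":64,"delta_pos":[0,-0.0065,0.05],"turn":0}]'
python3 - <<'E'
from h import *
im=camera('wrist')[190:370,180:430,::-1];cv2.imwrite('pics/w3.png',cv2.resize(im,None,fx=3.2,fy=3.2))
s=camera('side')[100:210,220:360,::-1];cv2.imwrite('pics/s3.png',cv2.resize(s,None,fx=5,fy=5,interpolation=cv2.INTER_CUBIC))
s=camera('scene')[100:210,180:320,::-1];cv2.imwrite('pics/c3.png',cv2.resize(s,None,fx=5,fy=5,interpolation=cv2.INTER_CUBIC))
E
```

```text
clock: 2.65
position: [0.4562, 0.1776, 0.0365]
ee_rot: [-0.01, 1.0, 0.0, 0.0]
ft_force: [0.1, 0.5, 0.3]
grip_width: 0.746
```

View pics/w3.png

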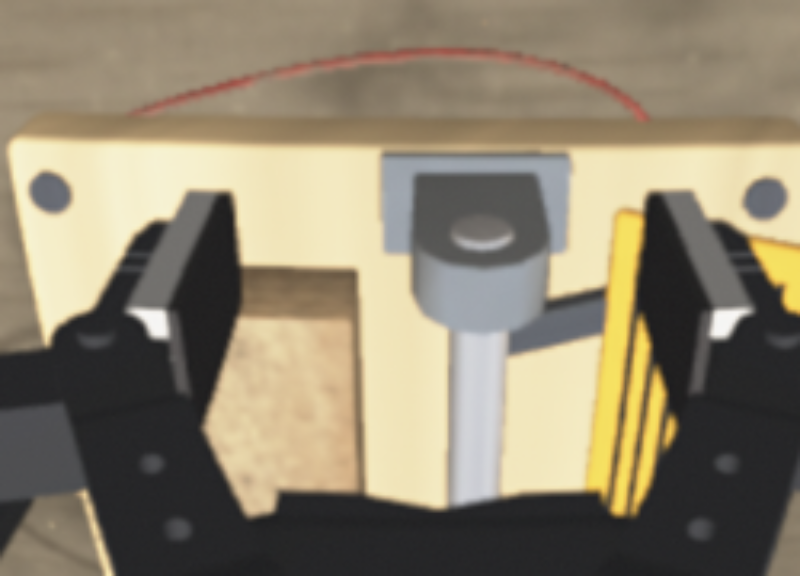

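View pics/s3.png

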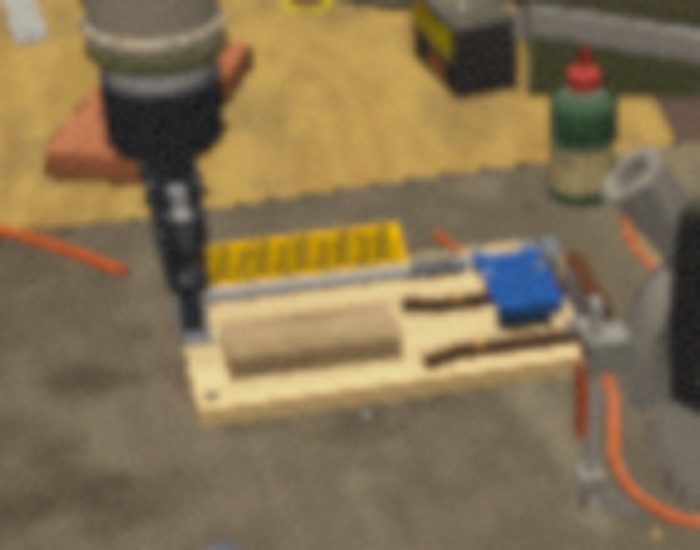

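View pics/c3.png

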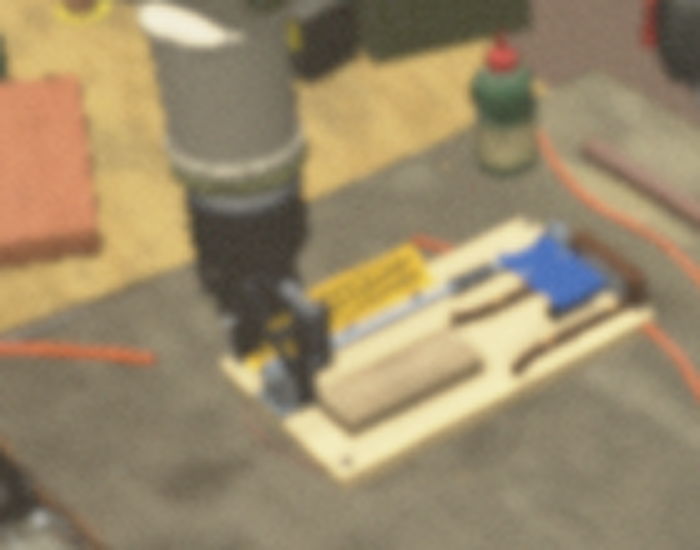

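```bash
python3 -m handwheel '[{"jaw":64,"delta_pos":[0,0,0.003],"turn":0},{"jaw":64,"delta_pos":[0,0,0.006],"turn":0},{"jaw":64,"delta_pos":[0,0,0.008],"turn":0},{"jaw":64,"delta_pos":[0,0,0.008],"turn":0}]'
python3 -m handwheel '[{"jaw":64,"delta_pos":[0,0,0.003],"turn":0},{"jaw":64,"delta_pos":[0,0,0.004],"turn":0},{"jaw":64,"delta_pos":[0,0,0.004],"turn":0}]'
python3 - <<'E'
from h import *
im=camera('wrist')[190:370,180:430,::-1];cv2.imwrite('pics/w4.png',cv2.resize(im,None,fx=3.2,fy=3.2))
s=camera('side')[100:210,220:360,::-1];cv2.imwrite('pics/s4.png',cv2.resize(s,None,fx=5,fy=5,interpolation=cv2.INTER_CUBIC))
E
```

```text
clock: 3.13
position: [0.4565, 0.177, 0.0282]
ee_rot: [-0.01, 1.0, -0.0, 0.0]
ft_force: [1.9, -3.1, 5.2]
grip_width: 0.751
clock: 3.38
position: [0.4566, 0.1759, 0.0244]
ee_rot: [-0.01, 1.0, -0.001, 0.0]
ft_force: [1.2, -8.0, 8.0]
grip_width: 0.75
```

View pics/w4.png

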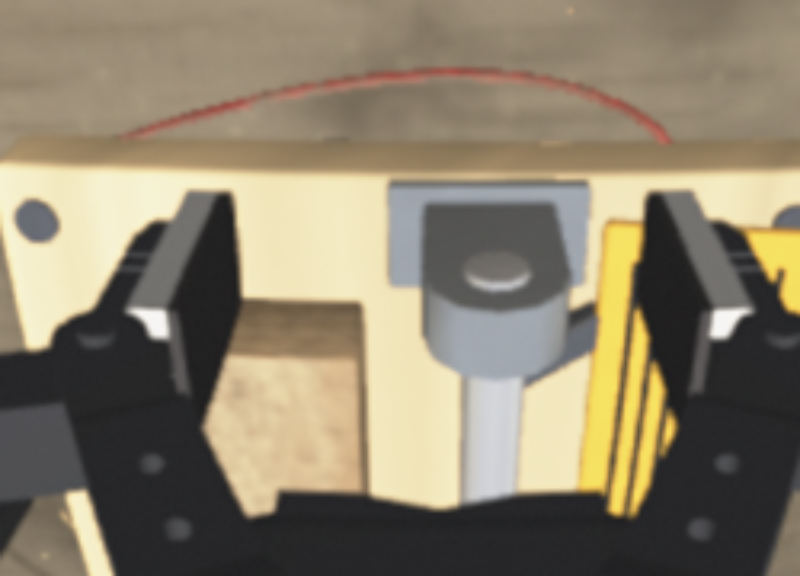

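View pics/s4.png

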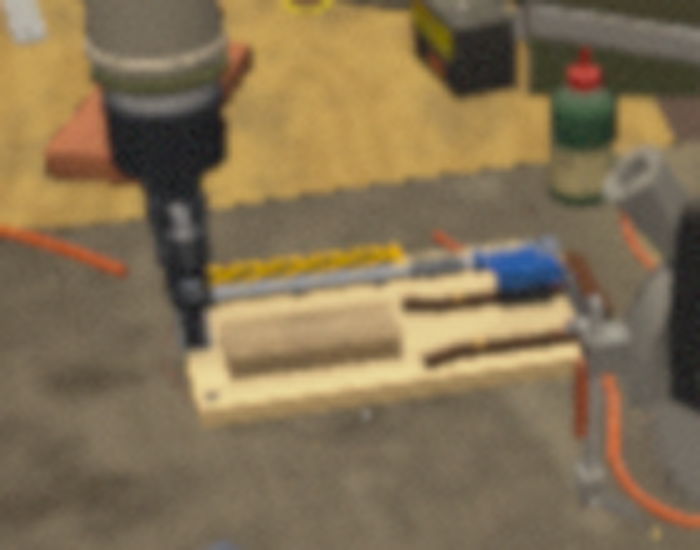

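```bash
cat >> h.py <<'E'
O=np.array([.5895,.141,0]);Y=.019
def J(x,y,z):
    c,s=np.cos(Y),np.sin(Y);return O+np.array([c*x-s*y,s*x+c*y,z])
def pedal(th,x,w):  # w offset across plate
    y=.038+w*np.cos(.5);z=w*np.sin(.5)
    return J(x,.045+y*np.cos(th)+z*np.sin(th),.044-y*np.sin(th)+z*np.cos(th))
def flapc(th,x,y=-.027,z=.044): # free edge of blue plate
    dy,dz=y-.045,z-.044
    return J(x,.045+dy*np.cos(th)+dz*np.sin(th),.044-dy*np.sin(th)+dz*np.cos(th))
E
python3 - <<'E'
from h import *
f=lambda p:((p-np.array([220,100]))*5).round(0)
for th in (0,.2,.3,.4,.5,.55):
    print(th,*[f(proj('side',pedal(th,.023,w))[0]) for w in (.018,-.018)],'flap',*[f(proj('side',flapc(th,x))[0]) for x in(.063,.109)])
E
```

```text
0 [394. 219.] [405. 263.] flap [494. 314.] [562. 305.]
0.2 [395. 232.] [406. 269.] flap [494. 294.] [561. 285.]
0.3 [395. 239.] [406. 273.] flap [493. 284.] [561. 275.]
0.4 [396. 247.] [407. 276.] flap [492. 273.] [560. 264.]
0.5 [396. 254.] [407. 279.] flap [491. 262.] [559. 253.]
0.55 [397. 258.] [408. 281.] flap [490. 256.] [558. 248.]
```

```bash
python3 -m handwheel '[{"jaw":64,"delta_pos":[0,-0.001,0.002],"turn":0},{"jaw":64,"delta_pos":[0,-0.001,0.004],"turn":0},{"jaw":64,"delta_pos":[0,-0.001,0.004],"turn":0},{"jaw":64,"delta_pos":[-0.003,-0.001,0.004],"turn":0},{"jaw":64,"delta_pos":[-0.007,-0.001,0.004],"turn":0},{"jaw":64,"delta_pos":[-0.012,-0.001,0.004],"turn":0},{"jaw":64,"delta_pos":[-0.018,-0.001,0.004],"turn":0},{"jaw":64,"delta_pos":[-0.024,-0.001,0.004],"turn":0},{"jaw":64,"delta_pos":[-0.028,-0.001,0.004],"turn":0},{"jaw":64,"delta_pos":[-0.03,-0.001,0.004],"turn":0}]'
python3 - <<'E'
from h import *
im=camera('wrist')[190:370,180:430,::-1];cv2.imwrite('pics/w5.png',cv2.resize(im,None,fx=3.2,fy=3.2))
s=camera('side')[100:210,220:360,::-1];cv2.imwrite('pics/s5.png',cv2.resize(s,None,fx=5,fy=5,interpolation=cv2.INTER_CUBIC))
E
```

```text
clock: 4.32
position: [0.4853, 0.1777, 0.0201]
ee_rot: [-0.011, 1.0, 0.0, -0.001]
ft_force: [-4.1, -0.9, 6.2]
grip_width: 0.748
```

View pics/w5.png

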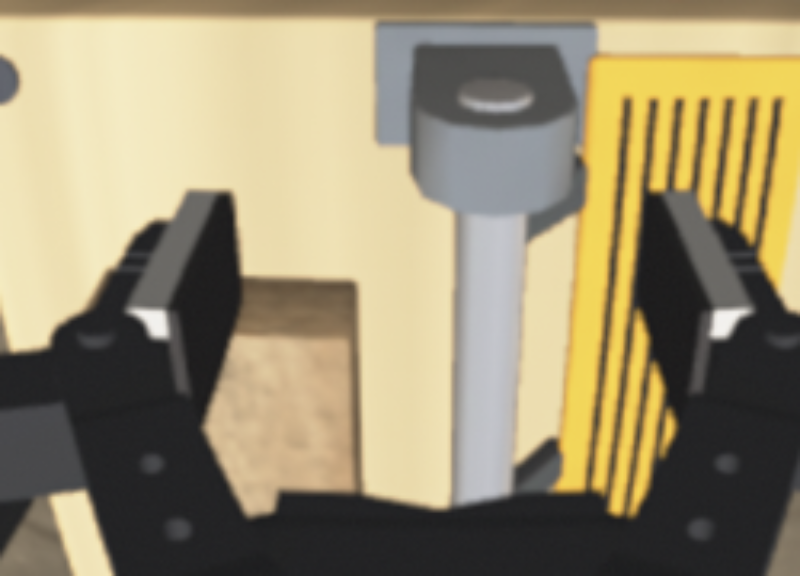

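View pics/s5.png

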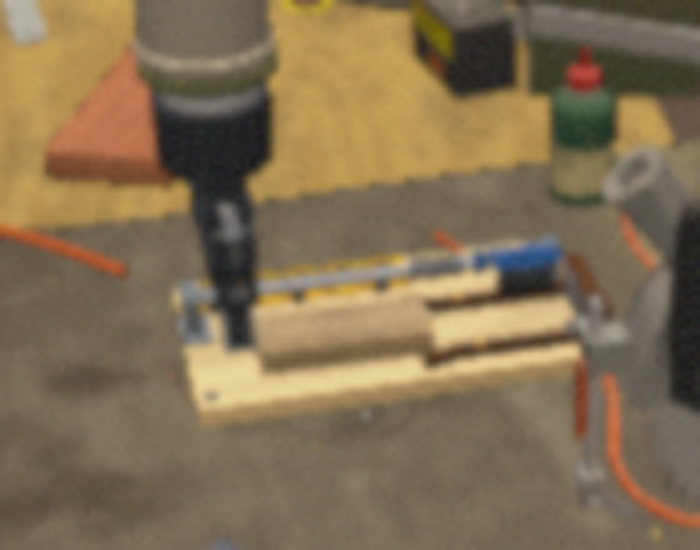

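```bash
python3 -m handwheel '[{"jaw":64,"delta_pos":[-0.005,0,0],"turn":0},{"jaw":64,"delta_pos":[-0.012,0,0],"turn":0},{"jaw":64,"delta_pos":[-0.02,0,0],"turn":0},{"jaw":64,"delta_pos":[-0.028,0,0],"turn":0},{"jaw":64,"delta_pos":[-0.036,0,0],"turn":0},{"jaw":64,"delta_pos":[-0.044,0,0],"turn":0},{"jaw":64,"delta_pos":[-0.052,0,0],"turn":0},{"jaw":64,"delta_pos":[-0.06,0,0],"turn":0},{"jaw":64,"delta_pos":[-0.066,0,0],"turn":0},{"jaw":64,"delta_pos":[-0.07,0,0],"turn":0}]'
python3 - <<'E'
from h import *
im=camera('wrist')[190:370,180:430,::-1];cv2.imwrite('pics/w6.png',cv2.resize(im,None,fx=3.2,fy=3.2))
s=camera('side')[100:210,220:360,::-1];cv2.imwrite('pics/s6.png',cv2.resize(s,None,fx=5,fy=5,interpolation=cv2.INTER_CUBIC))
E
```

```text
clock: 5.25
position: [0.5554, 0.1792, 0.02]
ee_rot: [-0.011, 1.0, 0.0, -0.001]
ft_force: [-5.2, -0.4, 6.8]
grip_width: 0.748
```

View pics/w6.png

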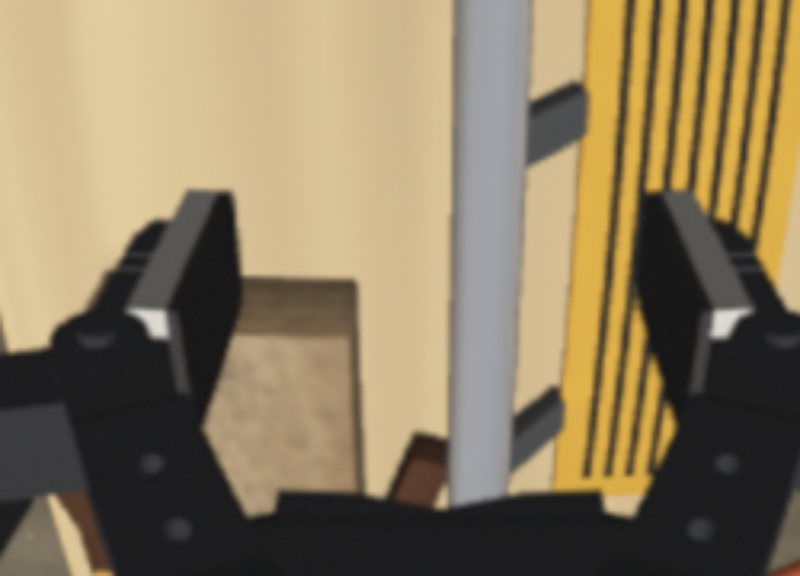

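View pics/s6.png

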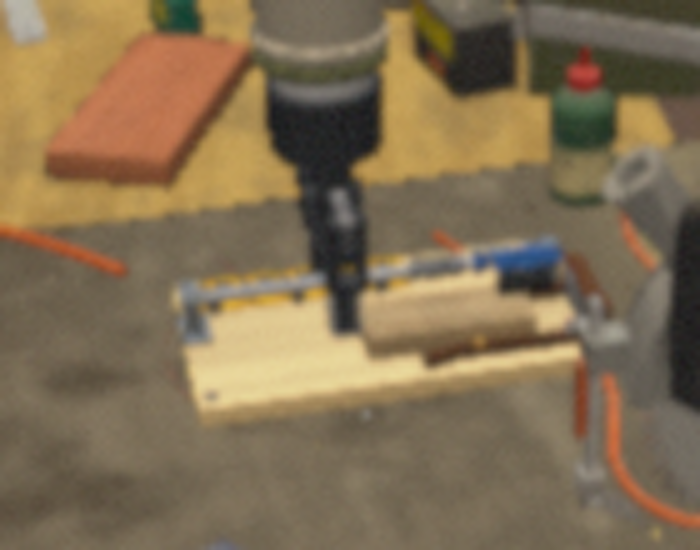

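```bash
python3 -m handwheel '[{"jaw":64,"delta_pos":[-0.005,0,0],"turn":0},{"jaw":64,"delta_pos":[-0.011,0,0],"turn":0},{"jaw":64,"delta_pos":[-0.017,0,0],"turn":0},{"jaw":64,"delta_pos":[-0.022,0,0],"turn":0},{"jaw":64,"delta_pos":[-0.025,0,0],"turn":0},{"jaw":64,"delta_pos":[-0.026,0,0],"turn":0}]'
python3 -m handwheel '[{"jaw":64,"delta_pos":[-0.001,0,0],"turn":0},{"jaw":64,"delta_pos":[-0.002,0,0],"turn":0},{"jaw":64,"delta_pos":[-0.003,0,0],"turn":0}]'
python3 -m handwheel '[{"jaw":64,"delta_pos":[-0.001,0,0],"turn":0},{"jaw":64,"delta_pos":[-0.002,0,0],"turn":0},{"jaw":64,"delta_pos":[-0.003,0,0],"turn":0}]'
python3 - <<'E'
from h import *
s=camera('scene')[100:210,180:320,::-1];cv2.imwrite('pics/c7.png',cv2.resize(s,None,fx=5,fy=5,interpolation=cv2.INTER_CUBIC))
s=camera('side')[100:210,220:360,::-1];cv2.imwrite('pics/s7.png',cv2.resize(s,None,fx=5,fy=5,interpolation=cv2.INTER_CUBIC))
E
```

```text
clock: 5.85
position: [0.5812, 0.1798, 0.02]
ee_rot: [-0.011, 1.0, 0.0, -0.001]
ft_force: [-5.6, -0.2, 6.5]
grip_width: 0.75
clock: 6.1
position: [0.5839, 0.1799, 0.02]
ee_rot: [-0.011, 1.0, 0.0, -0.001]
ft_force: [-4.6, -0.1, 5.3]
grip_width: 0.748
clock: 6.35
position: [0.5869, 0.18, 0.02]
ee_rot: [-0.011, 1.0, 0.0, -0.001]
ft_force: [-4.3, 0.1, 6.0]
grip_width: 0.749
```

View pics/s7.png

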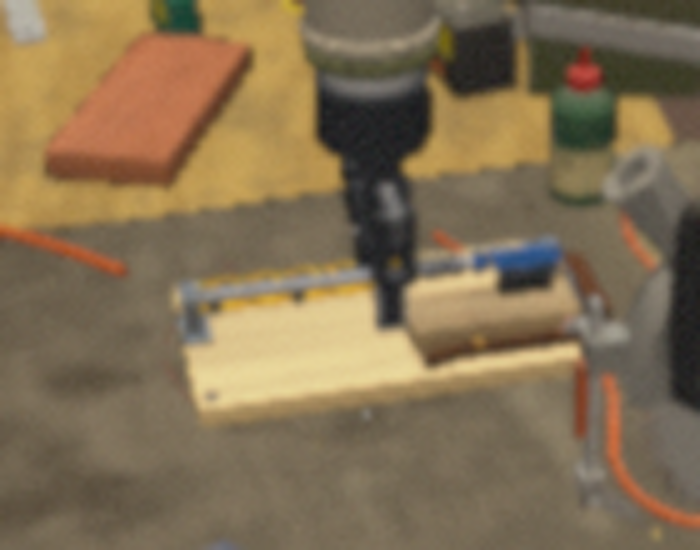

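View pics/c7.png

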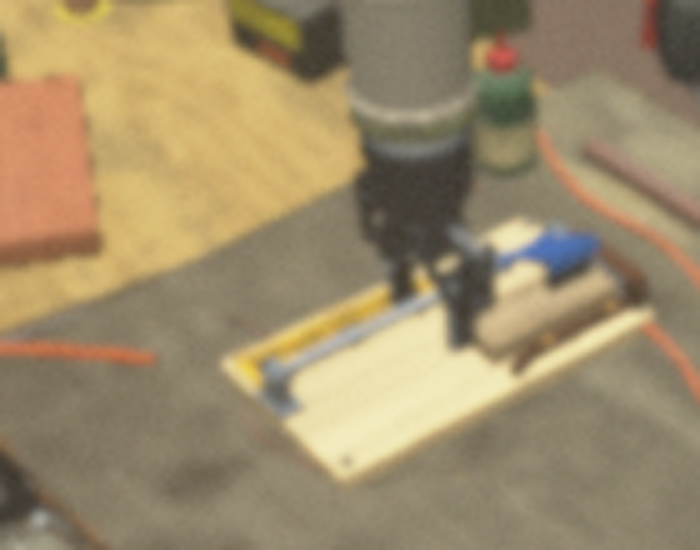

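Not at the stop yet (no rise in the x force). I'll creep on.

```bash
python3 -m handwheel '[{"jaw":64,"delta_pos":[-0.001,0,0],"turn":0},{"jaw":64,"delta_pos":[-0.0015,0,0],"turn":0},{"jaw":64,"delta_pos":[-0.002,0,0],"turn":0}]'
python3 -m handwheel '[{"jaw":64,"delta_pos":[-0.001,0,0],"turn":0},{"jaw":64,"delta_pos":[-0.0015,0,0],"turn":0},{"jaw":64,"delta_pos":[-0.002,0,0],"turn":0}]'
```

```text
clock: 6.7
position: [0.5885, 0.1801, 0.02]
ee_rot: [-0.011, 1.0, 0.0, -0.002]
ft_force: [-8.4, -0.0, 8.1]
grip_width: 0.75
clock: 6.95
position: [0.5886, 0.18, 0.0199]
ee_rot: [-0.011, 1.0, -0.0, -0.004]
ft_force: [-18.2, -2.4, 16.9]
grip_width: 0.755
```

```bash
python3 -m handwheel '[{"jaw":64,"delta_pos":[0.001,0,0],"turn":0},{"jaw":64,"delta_pos":[0.003,0,0],"turn":0},{"jaw":64,"delta_pos":[0.005,0,0],"turn":0},{"jaw":64,"delta_pos":[0.006,0,0],"turn":0},{"jaw":64,"delta_pos":[0.006,0,0],"turn":0}]'
python3 - <<'E'
from h import *
im=camera('wrist')[190:370,180:430,::-1];cv2.imwrite('pics/w8.png',cv2.resize(im,None,fx=3.2,fy=3.2))
s=camera('side')[100:210,220:360,::-1];cv2.imwrite('pics/s8.png',cv2.resize(s,None,fx=5,fy=5,interpolation=cv2.INTER_CUBIC))
E
```

```text
clock: 7.37
position: [0.5866, 0.1798, 0.0208]
ee_rot: [-0.011, 1.0, 0.0, 0.001]
ft_force: [2.6, 1.1, 4.1]
grip_width: 0.748
```

View pics/w8.png

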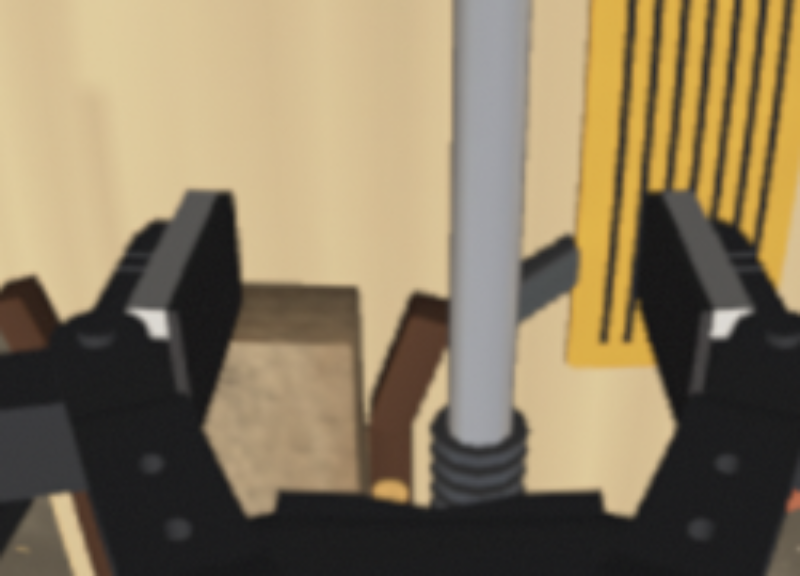

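View pics/s8.png

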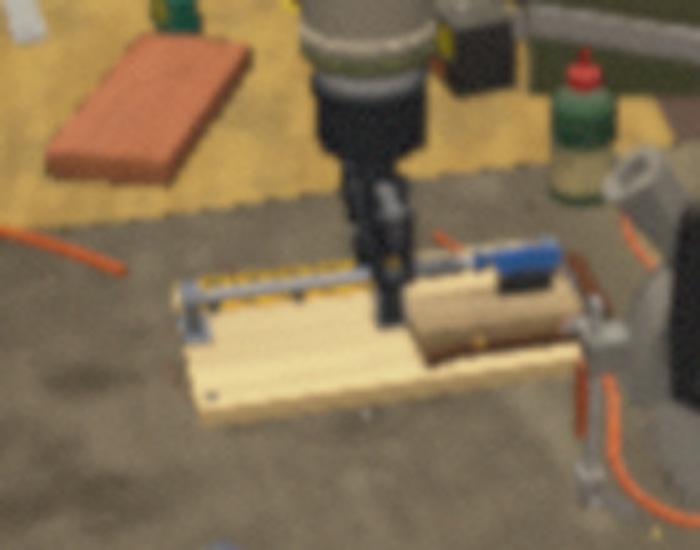

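```bash
python3 - <<'E'
from h import *
Z=lambda p:(180+p[0]/3.2-.34,190+p[1]/3.2-.34)
for p,z in [((357,287),.018),((357,343),.037),((568,364),.026)]: print(onz('wrist',Z(p),z).round(4))
print(J(.010,.0225,.0275),J(.023,.060,.026))
E
python3 -m handwheel '[{"jaw":64,"delta_pos":[0.003,0,0],"turn":0},{"jaw":64,"delta_pos":[0.005,0,0],"turn":0},{"jaw":64,"delta_pos":[0.006,0,-0.001],"turn":0},{"jaw":64,"delta_pos":[0.006,0,-0.004],"turn":0},{"jaw":64,"delta_pos":[0.006,0,-0.008],"turn":0},{"jaw":64,"delta_pos":[0.006,0,-0.013],"turn":0},{"jaw":64,"delta_pos":[0.006,0,-0.02],"turn":0},{"jaw":64,"delta_pos":[0.006,0,-0.03],"turn":0},{"jaw":64,"delta_pos":[0.006,0,-0.045],"turn":0},{"jaw":64,"delta_pos":[0.006,0,-0.06],"turn":0}]'
python3 -m handwheel '[{"jaw":64,"delta_pos":[0.01,0.01,-0.03],"turn":0},{"jaw":64,"delta_pos":[0.03,0.02,-0.06],"turn":0},{"jaw":64,"delta_pos":[0.06,0.03,-0.09],"turn":0},{"jaw":64,"delta_pos":[0.09,0.04,-0.11],"turn":0},{"jaw":64,"delta_pos":[0.11,0.04,-0.12],"turn":0},{"jaw":64,"delta_pos":[0.12,0.04,-0.125],"turn":0},{"jaw":64,"delta_pos":[0.12,0.04,-0.125],"turn":0},{"jaw":64,"delta_pos":[0.12,0.04,-0.125],"turn":0}]'
python3 - <<'E'
from h import *
cv2.imwrite('pics/w9.png',camera('wrist')[:,:,::-1])
for n,u in (('side',220),('scene',180)):
    s=camera(n)[100:210,u:u+140,::-1];cv2.imwrite(f'pics/{n}9.png',cv2.resize(s,None,fx=5,fy=5,interpolation=cv2.INTER_CUBIC))
E
```

```text
[0.6004 0.1649 0.018 ]
[0.5987 0.1663 0.037 ]
[0.6105 0.2012 0.026 ]
[0.59907072 0.16368593 0.0275    ] [0.61135592 0.20142614 0.026     ]
clock: 8.3
position: [0.5796, 0.1788, 0.0812]
ee_rot: [-0.01, 1.0, -0.0, -0.0]
ft_force: [-0.1, -0.1, 0.5]
grip_width: 0.75
clock: 8.97
position: [0.4596, 0.2161, 0.2054]
ee_rot: [-0.01, 1.0, 0.0, 0.0]
ft_force: [0.7, -0.2, 0.4]
grip_width: 0.75
```

View pics/side9.png

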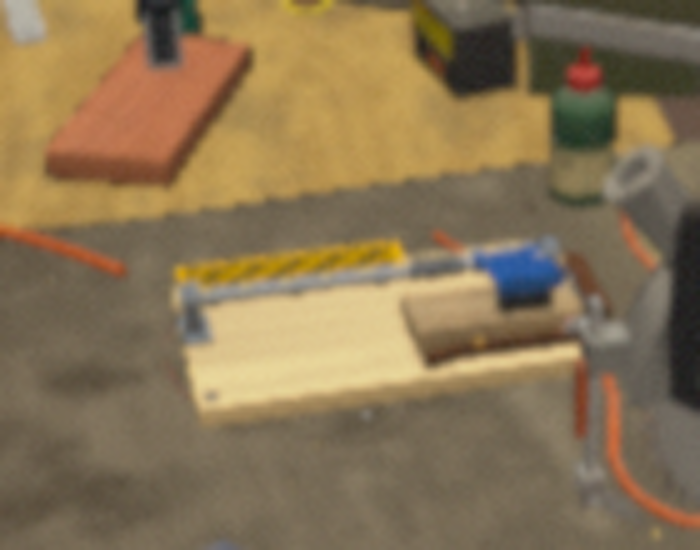

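View pics/scene9.png

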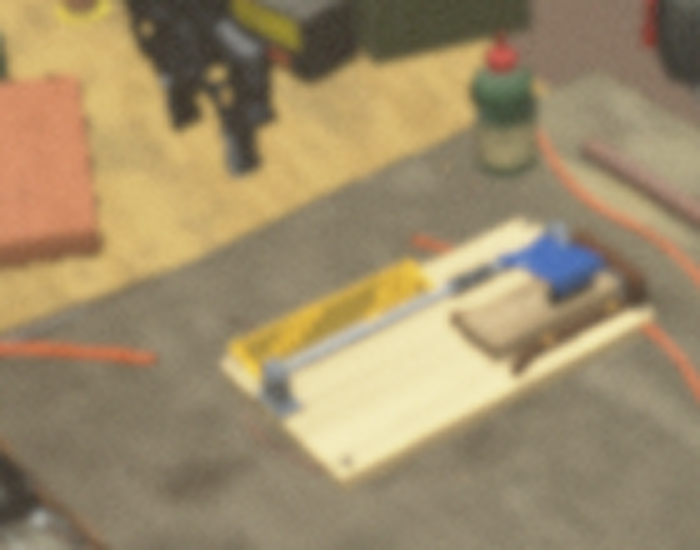

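View pics/w9.png

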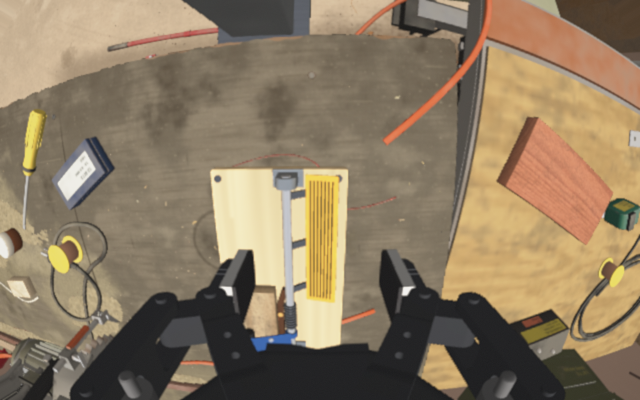

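The side view shows the flap resting on the wood: the pedal's far outer corner is near (400,241), about 0.27 rad. The offcut lies between the fences with its back end at (405,300). The gripper is well clear of everything, so I'm handing in.

```bash
python3 -c "
from h import *
C1,v1=ray('wrist',(0,0))
o=get_obs();print(o['clock'],o['ft_force']);print(hand_in())"
```

```text
9.1167 [0.76033797 0.48675145 0.20186101]
the job is handed in; nothing more can be done
None
```

The offcut is loaded against the stop with the flap clamped down on it, and I handed the job in at 9.1 s.

**What I did:** I set the fingers 64 mm apart and pressed the pedal with one fingertip until the flap was about 0.5 open. With the pedal held down, the other fingertip pushed the offcut along the lane until it met the stop. There the push force rose from about 4 N to 18 N and the arm stopped advancing. I then backed off the wood with the pedal still pressed, lifted straight up and moved clear.

**Last checks:**
- **Wood position:** measured before I released the pedal, its back face was at x of about 0.5995 m, against 0.599 m expected when seated. In the pictures afterwards it is straight between the fences.
- **Flap:** it is resting on the wood, at roughly 0.27 rad judged from the side picture. That is an estimate from the pixels, not a direct reading.
- **Robot:** the force reading was under 1 N, so it is touching nothing.
- **Bystanders:** the ones visible in the last wrist picture (case, spool, screwdriver, jar) look undisturbed. I did not recheck offcut_b and the yellow ring at the end, but the arm never went near them.

No check failed. The only disagreement was in the early jig measurements, which differed by a few mm between cameras. The contact at the stop then came where I predicted, x of about 0.589 m.

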